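Spin the banding wheel and brake it at the gauge

ROBOT

A 6-joint arm with a two-finger parallel gripper is mounted at the origin on the work surface. World frame = base frame: x ahead of the robot, y to its left, z up, the work surface at z = 0. Lengths are in m, angles in rad, forces in N, time in s.
With the tool pointing down it reaches from about 0.375 to 0.9 m from the base axis. Payload 3.1 kg.
Tool frame: the origin (TCP) lies at the very end of the fingers, on their centre line; the grasp point (between the pads) lies 19 mm behind it; z points along the fingers, y is the line along which they close (so a half turn about z gives the same grasp; the last joint's range is limited). The gripper opens to 87 mm and grips with 3 to 60 N. Pads are 19 mm wide; open, the fingers measure 117 mm over their backs; the gripper's body (75 mm by 190 mm) begins 51 mm behind the grasp point.
Start: joints at [0.95, 0.527, 1.433, -0, 1.181, -0.178], TCP at [0.268, 0.565, 0.223] pointing down, gripper open.
Joint ranges: [-3.08, 3.08], [-0.75, 2.2], [0.22, 2.44], [-1.43, 4.57], [0, 2.65], [-2.85, 2.85]. Speed limits (rad/s): [2.79, 2.79, 3.14, 3.14, 3.14, 3.14].

INTERFACE

Orientations are given as a unit quaternion [x, y, z, w].
In Python, from rig import robot gives the robot as it stands. The module is installed in compiled form; this text tells all that it offers.
- The arm moves only by the tool servo_tool, never from a script. Its argument "rows" is one flat list of numbers, 5 for each row, row after row: the closure, from -1 (fully open) to 1 (shut), so that 0 is half open, then the shift along the tool's x, y, z in m, then the turn about the tool's z in degrees. A call has 1 to 5 rows; each row shifts and turns the commanded pose from where the row before left it, along the tool's axes as they then stand; what a row does not reach is not made up. A row lasts 1/12 s, in which the tool goes at most 41.7 mm and 7.16 degrees, less where a joint would pass 70% of its speed; a pose out of reach is approached as far as the arm can. A call with a gripper value outside its range is refused whole. The fingers move at their own pace and stop on an object; "newtons" is the grip in N (left out, the last holds). Time passes only in rows, so rows that do not move let the fingers close. It gives the time, the measured TCP pose, the force, the opening and the grip force at its end, in the units of the state.
- robot.get_obs(): the state, without advancing time (a new reading comes with each control period).
- robot.camera(name): name is "scene" or "side" or "wrist"; returns a dict with "pixels" (384x512x3 uint8, red, green, blue), "intrinsics" (3x3 intrinsics, pixels), "rvec" (rotation vector, rad) and "tvec" (3), from world to camera coordinates, as OpenCV has them; the wrist camera has in their place "mount" (4x4, takes a point from camera to tool coordinates, whose origin is the TCP and whose axes are the flange's). Camera axes: x right, y down, z forward; pixel columns grow to the right and rows downward; lengths in m; the calibration is good to about 2 mm. A picture is of the moment at which its call begins: read the wrist's pose just before it. There is no depth.
- robot.hand_in(): hands the job in; it is judged then, once.
Trained networks look in a picture, given as the dict that the camera call returned (one of the last four; its "shot" number tells which), for a name from the list of things; names that differ only in an ending like _2 or _b are one class to them, and where a whole thing is asked for, a point or a joint stands for the part that bears it (a point fixed in the world has none). Each returns a list of dicts, best first, with "score" (0 to 1); they miss things now and then, are a little off and sometimes report something else, mostly with a low value. They report only what shows in the picture. A call takes as long as a camera call. They do not tell look-alikes from the thing itself.
- robot.spot_in(picture, query): "at" ([x, y, z] in m, in world coordinates, good to about 4 mm: the middle of the surface that is visible of it).
- robot.outline_of(picture, query): "region" (384x512 bool, what is visible of it).
- robot.place_of(picture, query): "at" ([x, y, z] in m, in world coordinates, good to about 4 mm: a listed point, or the origin of a listed thing).
The state is a dict: "time": time; "q": joint angles; "joint_velocities": joint speeds; "joint_torque": joint torques, N m; "position": TCP position; "tool_rot": TCP orientation; "ft_force": force on the tool from outside, world axes, zero at the start; "moment": the same for the moment, N m; "grip_width": finger opening in m; "grip_force": force on a finger pad.
Only numpy, scipy, OpenCV 4.12 (cv2) and the standard library are available. Lean on these libraries where they do the work, as an engineer would, in place of code of your own. Each camera call takes 0.05 s, during which the arm holds its last target. There are 200 camera calls.

TASK

Spin up the decorator's banding wheel for its bearing check: flick it with a fingertip, at its upright peg or at the disc itself, so that it runs freely past one full turn from where it started, then, on that turn or a later one, brake it with a fingertip on the disc so that it stops, at the first stop, with the peg in front of the gauge's flat tongue (the peg's middle within the tongue's width), and move clear. Once the first full turn is complete do not touch the peg again, do not let the wheel come to rest elsewhere and do not push it round to the tongue. Grip nothing, not even the peg, and leave the other things on the bench where they are.

Things in the scene. Friction and masses are not known exactly. Their poses are not given: they have to be found in the camera images.
- wheel_hub (a point): On the wheel's axis, level with the disc's flat top face (75 mm above the bench). The wheel is a level aluminium disc, 240 mm across, 15 mm thick, on a fixed grey stand. Middle boss 28 mm across, 5 mm high. Two low pins, 10 mm across and 5 mm high, stand 100 mm from the axis, 120 degrees either side of the peg. The face from 20 to 85 mm off the axis is bare: brake there.
- wheel (a joint): Wheel angle in rad, 0 at the start, growing anticlockwise from above, counting on past full turns without limit. Either way may be used. Moment of inertia 0.007 to 0.012 kg m2; rigid, it does not give under a press. Light bearing: left alone at 1.5 rad/s it slows to a stop in roughly 17 to 28 s; a fingertip pressing with a few newtons stops it in about 0.1 s.
- peg_mid (a point): Middle (20 mm above the disc's face) of the upright dark steel peg fixed on the disc, 100 mm from the axis: 14 mm across, 40 mm high. It moves with the wheel.
- gauge_mark (a point): Point on the peg's circle, level with the disc's face, straight in front of the middle of the gauge's tongue. The gauge is a fixed steel post outside the rim with a flat level tongue, 44 mm wide, its end 126 mm from the axis (6 mm off the rim), its top 1 mm below the disc's face; the post's head reaches 82 mm above the bench. Seen from above the peg should stop on this point.
- tape: Bystander, to be left alone: a paper tape roll lying flat, 96 mm across, 24 mm high; origin at the centre of its underside.
- jar: Bystander, to be left alone: a green glass jar, 56 mm across, 85 mm high; origin at the centre of its underside.
- block: Bystander, to be left alone: a wooden block 85 x 40 x 30 mm; origin at the centre of its underside.
- cup: Bystander, to be left alone: a white ceramic cup, 68 mm across, 75 mm high; origin at the centre of its underside.
- tin: Bystander, to be left alone: a bare steel tin, 60 mm across, 60 mm high; origin at the centre of its underside.
- spool: Bystander, to be left alone: a wooden spool, 44 mm across, 42 mm high; origin at the centre of its underside.
Not all that is in view belongs to the job. Of the things like the part that bears wheel_hub, leave any that is pink; of the rest the smaller one is meant.

How it is judged:
On the way, in this order (a step that is already met when the one before it is completed fails the run):
1. the wheel, past one full turn from its start, spins with nothing touching it (over 0.3 rad/s) ((value of joint wheel above 6.28 rad or value of joint wheel below -6.28 rad) and (velocity of joint wheel above 0.3 rad/s or velocity of joint wheel below -0.3 rad/s) and contact force between anything else and wheel below 0.05 N), for 0.2 s.
2. a finger presses the wheel and it stands still with the peg in front of the tongue (within 22 mm of its middle) (contact force between the fingers and wheel above 0.3 N and velocity of joint wheel between -0.05 and 0.05 rad/s and horizontal distance between peg_mid and gauge_mark below 0.022 m), for 0.1 s.
At the end, for the whole second after the job is handed in: The wheel has gone past a full turn, stands still (under 0.02 rad/s), and the peg's middle is within 22 mm, seen from above, of the point in front of the tongue's middle ((value of joint wheel above 6.28 rad or value of joint wheel below -6.28 rad) and horizontal distance between peg_mid and gauge_mark below 0.022 m and velocity of joint wheel between -0.02 and 0.02 rad/s); the robot touches nothing.
It fails at once if past the first full turn, the wheel comes to rest away from the tongue (peg more than 35 mm from its middle) ((value of joint wheel above 6.28 rad or value of joint wheel below -6.28 rad) and velocity of joint wheel between -0.03 and 0.03 rad/s and horizontal distance between peg_mid and gauge_mark above 0.035 m).
It fails at once if past the first full turn, the peg is touched ((value of joint wheel above 6.28 rad or value of joint wheel below -6.28 rad) and contact force between the fingers and wheel_c4 above 0.3 N).
It fails at once if the peg is taken between the fingers (horizontal distance between the grasp point and peg_mid below 0.01 m and contact force between the fingers and wheel_c4 above 1 N).
It fails at once if another thing on the bench is moved by more than 15 mm or lifted (distance of any of tape, jar, block, cup, tin, spool from where it was at the start of the episode above 0.015 m).
It also fails if it takes over 67 s, if anything falls off the work surface, if the arm or the gripper's body presses on something with over 40 N, if the wrist force passes 120 N, or if a joint passes its speed limit or range.

## Working session

There is one attempt and no reset: what is moved stays moved. The work goes in short steps, Python scripts to look and compute and a tool call to move; the robot and the scene stay as the last step left them, time stands still between calls to the robot, and variables do not carry over. Pictures are saved under pics/ and viewed, at most 10 in all, crops included, and the job is handed in when it is done.

Besides the shell and the picture viewer there is one more tool, called after "Emit:" by a JSON object that holds its "method" and its "body", one argument or row to a line. servo_tool: Moves the arm, as the interface text tells. Its arguments: {"type":"object","properties":{"rows":{"type":"array","items":{"type":"number"}},"newtons":{"type":"number"}},"required":["rows"]}

```bash
mkdir -p pics; python3 - <<'E'
from rig import robot
import cv2,numpy as np
o=robot.get_obs();print({k:np.round(v,3).tolist() for k,v in o.items()})
ims=[]
for c in ["scene","side"]:
    p=robot.camera(c);ims.append(p["pixels"])
    cv2.imwrite(f"pics/{c}0.png",cv2.cvtColor(p["pixels"],cv2.COLOR_RGB2BGR))
    for n in ["wheel_hub","peg_mid","gauge_mark","tape","jar","block","cup","tin","spool"]:
        print(c,n,[(np.round(d["at"],3).tolist(),round(d["score"],2)) for d in robot.place_of(p,n)[:4]])
E
```

```text
{'time': 0.0, 'q': [0.949, 0.528, 1.434, -0.0, 1.181, -0.178], 'joint_velocities': [0.002, -0.001, -0.001, 0.002, 0.0, 0.001], 'joint_torque': [0.001, -44.004, -17.66, 0.063, 0.058, -0.0], 'position': [0.267, 0.564, 0.222], 'tool_rot': [0.22, 0.976, -0.001, -0.0], 'ft_force': [0.119, -0.355, 0.424], 'moment': [-0.006, 0.001, 0.017], 'grip_force': 0.0, 'grip_width': 0.087}
scene wheel_hub [([0.291, -0.197, 0.075], 0.84), ([0.574, 0.059, 0.074], 0.64), ([0.283, 0.408, 0.101], 0.59)]
scene peg_mid [([0.211, -0.139, 0.097], 0.88), ([0.154, 0.42, 0.124], 0.67), ([0.487, 0.1, 0.096], 0.56)]
scene gauge_mark [([0.661, 0.109, 0.075], 0.74)]
scene tape [([0.528, 0.33, -0.004], 0.86)]
scene jar [([0.599, 0.273, 0.001], 0.9), ([0.479, 0.227, 0.003], 0.52)]
scene block [([0.482, 0.225, 0.001], 0.66)]
scene cup [([0.621, -0.147, 0.001], 0.91)]
scene tin [([0.486, -0.127, -0.002], 0.75)]
scene spool [([0.526, -0.213, -0.0], 0.56)]
side wheel_hub [([0.577, 0.061, 0.073], 0.86), ([0.288, -0.2, 0.075], 0.85), ([0.282, 0.403, 0.097], 0.62)]
side peg_mid [([0.482, 0.096, 0.098], 0.59), ([0.155, 0.421, 0.125], 0.57), ([0.208, -0.141, 0.096], 0.57)]
side gauge_mark [([0.665, 0.11, 0.073], 0.73)]
side tape [([0.53, 0.331, 0.003], 0.59), ([0.666, 0.109, 0.072], 0.33)]
side jar [([0.604, 0.268, -0.001], 0.83)]
side block [([0.483, 0.228, -0.002], 0.93)]
side cup [([0.619, -0.141, 0.002], 0.8)]
side tin [([0.49, -0.126, 0.004], 0.57)]
side spool [([0.532, -0.211, 0.002], 0.77)]
```

View pics/scene0.png

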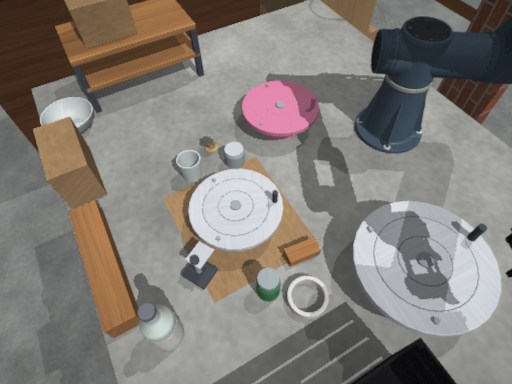

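View pics/side0.png

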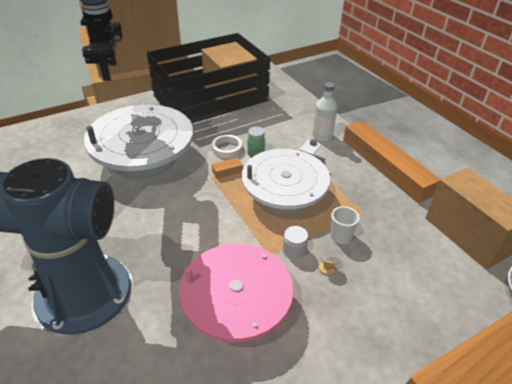

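The scene and side pictures agree on three wheel-like things: a pink one (scene px 280,108), a large silver one (426,262) and the smaller silver one (236,208). The smaller silver one is meant. Its hub is near (0.576, 0.060), its peg (275,197) at (0.485, 0.098), and the gauge (198,258) at (0.663, 0.110). I'll push clockwise along tool +y, which is almost tangential at the peg.

Emit:
{"method": "servo_tool", "body": {
  "rows": [1,-0.0265,-0.025,0,0,1,-0.0265,-0.025,0,0,1,-0.0265,-0.025,0,0,1,-0.0265,-0.025,0,0,1,-0.0265,-0.025,0,0],
  "newtons": 5
}}

```text
time: 1.42
position: [0.3342, 0.3936, 0.2227]
tool_rot: [0.219, 0.976, 0.0, 0.0]
ft_force: [1.0, -1.1, 0.0]
grip_width: 0.0618
grip_force: 0.0
```

Emit:
{"method": "servo_tool", "body": {
  "rows": [1,-0.0265,-0.025,0,0,1,-0.0265,-0.025,0,0,1,-0.0265,-0.025,0,0,1,-0.0265,-0.025,0,0,1,-0.0265,-0.025,0,0]
}}

```text
time: 1.83
position: [0.4006, 0.2237, 0.2229]
tool_rot: [0.219, 0.976, 0.0, 0.0]
ft_force: [0.0, 0.5, -0.2]
grip_width: 0.0281
grip_force: 0.0
```

Emit:
{"method": "servo_tool", "body": {
  "rows": [1,-0.0265,-0.025,0,0,1,-0.0265,-0.025,0,0,1,-0.0265,-0.025,0,0,1,-0.0265,-0.025,0,0,1,-0.0265,-0.025,0,0]
}}

```text
time: 2.25
position: [0.4668, 0.0538, 0.2229]
tool_rot: [0.22, 0.976, 0.0, 0.0]
ft_force: [0.6, -0.2, -0.1]
grip_width: 0.0014
grip_force: 0.0
```

```bash
cat > h.py <<'E'
from rig import robot
import cv2,numpy as np
HUB=np.array([0.576,0.060])
def near(p,n,c,r=0.15):
    L=[np.array(d["at"]) for d in robot.place_of(p,n) if np.hypot(*(np.array(d["at"])[:2]-c))<r]
    return L[0] if L else None
def peg(cam="scene"):
    "time and peg angle (deg) about HUB; None if not seen"
    t=robot.get_obs()["time"];p=robot.camera(cam);a=near(p,"peg_mid",HUB)
    return (t,None) if a is None else (t,float(np.degrees(np.arctan2(*(a[:2]-HUB)[::-1]))),np.round(a,3).tolist())
E
python3 - <<'E'
from h import *
R={}
for k in range(3):
  for c in ["scene","side","wrist"]:
    p=robot.camera(c)
    for n in ["wheel_hub","peg_mid","gauge_mark"]:
        a=near(p,n,HUB)
        if a is not None:R.setdefault((n,c),[]).append(a)
for k,v in sorted(R.items()):print(k,len(v),np.mean(v,0).round(4),np.std(v,0).round(4))
o=robot.get_obs();print(o["time"],o["position"])
cv2.imwrite("pics/w1.png",cv2.cvtColor(p["pixels"],cv2.COLOR_RGB2BGR))
E
```

```text
('gauge_mark', 'scene') 3 [0.6604 0.1092 0.0737] [0.0009 0.0006 0.0007]
('gauge_mark', 'side') 3 [0.665  0.107  0.0742] [0.0009 0.0003 0.0012]
('peg_mid', 'scene') 3 [0.4832 0.0987 0.0958] [0.002  0.0016 0.0013]
('peg_mid', 'side') 3 [0.4801 0.0936 0.0966] [0.0005 0.0011 0.001 ]
('peg_mid', 'wrist') 3 [0.4855 0.0975 0.0948] [0.0007 0.0015 0.0015]
('wheel_hub', 'scene') 3 [0.5742 0.0612 0.0759] [0.0009 0.0013 0.0003]
('wheel_hub', 'side') 3 [0.5739 0.0594 0.0716] [0.001  0.0016 0.0001]
('wheel_hub', 'wrist') 1 [0.4847 0.0945 0.0935] [0. 0. 0.]
4.05 [0.46624908 0.0555675  0.22255727]
```

View pics/w1.png

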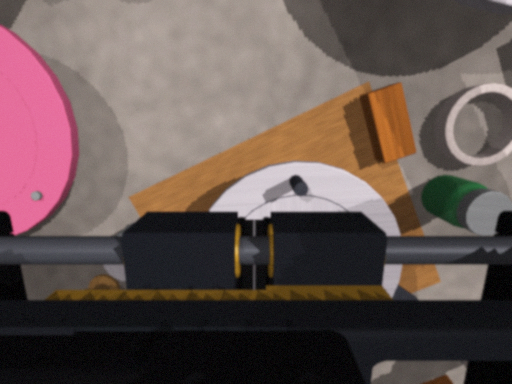

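The wrist picture shows the closed fingers clear of the peg (297,185), with the disc below. Going down behind the peg.

Emit:
{"method": "servo_tool", "body": {
  "rows": [1,0.001,0,0.033,0,1,0.001,0,0.033,0,1,0.001,0,0.033,0,1,0,0,0.032,0,1,0,0,0,0]
}}

```text
time: 4.47
position: [0.4597, 0.0572, 0.0868]
tool_rot: [0.22, 0.976, -0.001, -0.006]
ft_force: [-1.0, -1.3, 0.5]
grip_width: 0.0004
grip_force: 0.0
```

Emit:
{"method": "servo_tool", "body": {
  "rows": [1,0,0.008,0,0,1,0,0.013,0,0,1,0,0.015,0,0,1,-0.001,0.015,0,0,1,-0.003,0.015,0,0]
}}

```text
time: 4.88
position: [0.4973, 0.116, 0.0944]
tool_rot: [0.22, 0.976, 0.001, 0.002]
ft_force: [-0.3, -0.2, -0.3]
grip_width: 0.0004
grip_force: 0.0
```

Emit:
{"method": "servo_tool", "body": {
  "rows": [1,0,-0.01,-0.005,0,1,0,-0.015,-0.03,0,1,0,0,-0.035,0]
}}

```text
time: 5.13
position: [0.4825, 0.0913, 0.1628]
tool_rot: [0.219, 0.976, -0.001, -0.002]
ft_force: [1.5, 0.3, 0.1]
grip_width: 0.0005
grip_force: 0.0
```

```bash
python3 - <<'E'
from h import *
for k in range(4):print(peg("scene"))
o=robot.get_obs();print(o["time"],o["position"])
E
```

```text
(5.1333, 99.10818884818343, [0.56, 0.16, 0.098])
(5.2333, 89.6083357329879, [0.577, 0.162, 0.097])
(5.3333, 75.78115231245899, [0.6, 0.156, 0.099])
(5.4333, 64.06042375169685, [0.621, 0.152, 0.098])
5.5333 [0.48405266 0.09226004 0.1612444 ]
```

Emit:
{"method": "servo_tool", "body": {
  "rows": [1,-0.024,0.0035,0,0,1,-0.0235,0.0035,0.01,0,1,0,0,0.025,0,1,0,0,0.025,0,1,0,0,0.005,0]
}}

```text
time: 5.95
position: [0.5276, 0.0781, 0.0924]
tool_rot: [0.22, 0.976, -0.001, -0.004]
ft_force: [-1.0, 0.5, 0.5]
grip_width: 0.0007
grip_force: 0.0
```

```bash
python3 - <<'E'
from h import *
for k in range(6):print(peg("scene"),peg("side"))
o=robot.get_obs();print(o["time"],o["position"],o["ft_force"])
E
```

```text
(5.95, 4.500882294406806, [0.679, 0.068, 0.098]) (6.05, -8.70222378994679, [0.674, 0.045, 0.098])
(6.15, -16.987745769254435, [0.671, 0.031, 0.095]) (6.25, -31.740668370964197, [0.66, 0.008, 0.096])
(6.35, -39.98973020195255, [0.652, -0.004, 0.097]) (6.45, -52.69387763916442, [0.636, -0.019, 0.099])
(6.55, -59.801187882643205, [0.626, -0.027, 0.096]) (6.65, -74.81339347074385, [0.603, -0.039, 0.097])
(6.75, -83.73083871185703, [0.587, -0.037, 0.098]) (6.85, None)
(6.95, -105.25511870305772, [0.55, -0.036, 0.096]) (7.05, -116.16595773079274, [0.531, -0.032, 0.095])
7.15 [0.53058699 0.07817017 0.09650593] [0.36273616 0.44057447 0.08686397]
```

Emit:
{"method": "servo_tool", "body": {
  "rows": [1,0,0,0.003,0,1,0,0,0.003,0,1,0,0,0.003,0,1,0,0,0,0,1,0,0,0,0]
}}

```text
time: 7.57
position: [0.5304, 0.0782, 0.0872]
tool_rot: [0.22, 0.976, -0.0, -0.0]
ft_force: [0.5, -0.6, 0.3]
grip_width: 0.0004
grip_force: 0.0
```

Emit:
{"method": "servo_tool", "body": {
  "rows": [1,0,0,0,0,1,0,0,0,0,1,0,0,0,0,1,0,0,0,0,1,0,0,0,0]
}}

```text
time: 7.98
position: [0.5307, 0.0781, 0.0876]
tool_rot: [0.22, 0.976, -0.0, 0.0]
ft_force: [-0.0, -0.4, 0.2]
grip_width: 0.0002
grip_force: 0.0
```

Emit:
{"method": "servo_tool", "body": {
  "rows": [1,0,0,0,0,1,0,0,0,0,1,0,0,0,0,1,0,0,0,0,1,0,0,0,0]
}}

```text
time: 8.4
position: [0.5306, 0.0782, 0.0876]
tool_rot: [0.22, 0.976, 0.0, -0.0]
ft_force: [-0.3, -0.4, -0.6]
grip_width: 0.0004
grip_force: 0.0
```

Emit:
{"method": "servo_tool", "body": {
  "rows": [1,0,0,0,0,1,0,0,0,0,1,0,0,0,0,1,0,0,0,0,1,0,0,0,0]
}}

```text
time: 8.82
position: [0.5306, 0.0782, 0.0876]
tool_rot: [0.22, 0.976, -0.0, 0.0]
ft_force: [-0.1, 0.4, 1.4]
grip_width: 0.0005
grip_force: 0.0
```

Emit:
{"method": "servo_tool", "body": {
  "rows": [1,0,0,0,0,1,0,0,0,0,1,0,0,0,0,1,0,0,0,0,1,0,0,0,0]
}}

```text
time: 9.23
position: [0.5306, 0.0782, 0.0876]
tool_rot: [0.22, 0.976, 0.0, 0.0]
ft_force: [0.5, -0.1, -0.4]
grip_width: 0.001
grip_force: 0.0
```

```bash
python3 - <<'E'
from h import *
for k in range(5):print(peg("scene"),peg("side"))
o=robot.get_obs();print(o["time"],o["position"],o["ft_force"])
E
```

```text
(9.2333, 30.99334636220914, [0.661, 0.111, 0.099]) (9.3333, 24.88741171092451, [0.663, 0.1, 0.096])
(9.4333, 16.145756922442313, [0.674, 0.088, 0.096]) (9.5333, 6.002856362207082, [0.673, 0.07, 0.096])
(9.6333, -0.7273487516969098, [0.678, 0.059, 0.098]) (9.7333, -12.871740002178008, [0.671, 0.038, 0.096])
(9.8333, -20.017503640974425, [0.67, 0.026, 0.097]) (9.9333, -30.11470642689177, [0.664, 0.009, 0.094])
(10.0333, -35.00589998983585, [0.659, 0.002, 0.098]) (10.1333, -47.83811877916793, [0.643, -0.014, 0.097])
10.2333 [0.53063987 0.0781554  0.08756407] [-0.33996482 -0.72470434 -0.35952171]
```

Emit:
{"method": "servo_tool", "body": {
  "rows": [1,0,0,0,0,1,0,0,0,0,1,0,0,0,0,1,0,0,0,0,1,0,0,0,0]
}}

```text
time: 10.65
position: [0.5307, 0.0782, 0.0876]
tool_rot: [0.22, 0.976, -0.0, 0.0]
ft_force: [0.3, 0.1, -0.7]
grip_width: 0.0006
grip_force: 0.0
```

Emit:
{"method": "servo_tool", "body": {
  "rows": [1,0,0,0,0,1,0,0,0,0,1,0,0,0,0,1,0,0,0,0,1,0,0,0,0]
}}

```text
time: 11.07
position: [0.5306, 0.0782, 0.0875]
tool_rot: [0.22, 0.976, -0.0, -0.0]
ft_force: [0.3, 0.4, -0.4]
grip_width: 0.0005
grip_force: 0.0
```

Emit:
{"method": "servo_tool", "body": {
  "rows": [1,0,0,0,0,1,0,0,0,0,1,0,0,0,0,1,0,0,0,0,1,0,0,0,0]
}}

```text
time: 11.48
position: [0.5306, 0.0782, 0.0876]
tool_rot: [0.22, 0.976, 0.0, 0.0]
ft_force: [-0.5, 0.2, 0.6]
grip_width: 0.0002
grip_force: 0.0
```

Emit:
{"method": "servo_tool", "body": {
  "rows": [1,0,0,0,0,1,0,0,0,0,1,0,0,0,0,1,0,0,0,0,1,0,0,0,0]
}}

```text
time: 11.9
position: [0.5306, 0.0782, 0.0875]
tool_rot: [0.22, 0.976, -0.0, -0.0]
ft_force: [0.4, -0.3, 0.2]
grip_width: 0.0003
grip_force: 0.0
```

Emit:
{"method": "servo_tool", "body": {
  "rows": [1,0,0,0,0,1,0,0,0,0,1,0,0,0,0,1,0,0,0,0,1,0,0,0,0]
}}

```text
time: 12.32
position: [0.5306, 0.0781, 0.0875]
tool_rot: [0.22, 0.976, 0.0, -0.0]
ft_force: [0.9, -0.7, 0.4]
grip_width: 0.0006
grip_force: 0.0
```

Emit:
{"method": "servo_tool", "body": {
  "rows": [1,0,0,0,0,1,0,0,0,0,1,0,0,0,0]
}}

```text
time: 12.57
position: [0.5306, 0.0782, 0.0875]
tool_rot: [0.22, 0.976, -0.0, 0.0]
ft_force: [0.1, 0.3, -0.2]
grip_width: 0.0007
grip_force: 0.0
```

```bash
python3 - <<'E'
from h import *
for k in range(3):print(peg("scene"),peg("side"))
o=robot.get_obs();print(o["time"],o["position"],o["ft_force"])
E
```

```text
(12.5667, 129.91503939527817, [0.511, 0.137, 0.094]) (12.6667, 129.04793501708338, [0.515, 0.135, 0.094])
(12.7667, 118.7430356366406, [0.528, 0.148, 0.097]) (12.8667, 114.86110259405018, [0.535, 0.149, 0.097])
(12.9667, 105.65543204600162, [0.549, 0.157, 0.097]) (13.0667, 102.40288312176524, [0.555, 0.156, 0.096])
13.1667 [0.53065934 0.07814698 0.08755845] [-0.40920124  0.25341756 -0.08779394]
```

Emit:
{"method": "servo_tool", "body": {
  "rows": [1,0,0,0.001,0,1,0,0,0.001,0,1,0,0,0.001,0,1,0,0,0.001,0,1,0,0,0,0]
}}

```text
time: 13.58
position: [0.5305, 0.0782, 0.0833]
tool_rot: [0.22, 0.976, -0.0, -0.0]
ft_force: [-0.6, 0.7, 0.1]
grip_width: 0.0007
grip_force: 0.0
```

```bash
python3 - <<'E'
from h import *
for k in range(2):print(peg("scene"),peg("side"))
o=robot.get_obs();print(o["time"],o["position"],o["ft_force"])
E
```

```text
(13.5833, 66.05535276644144, [0.616, 0.149, 0.098]) (13.6833, 60.512558030924396, [0.622, 0.142, 0.097])
(13.7833, 54.48864089221634, [0.635, 0.142, 0.097]) (13.8833, 48.16346056573667, [0.64, 0.132, 0.096])
13.9833 [0.53067045 0.0781275  0.08359658] [-0.58838134 -0.24791085  0.28096345]
```

Emit:
{"method": "servo_tool", "body": {
  "rows": [1,0,0,0,0,1,0,0,0.009,0,1,0,0,0.003,0]
}}

```text
time: 14.23
position: [0.5322, 0.0787, 0.0751]
tool_rot: [0.22, 0.975, 0.001, 0.002]
ft_force: [-9.9, 1.4, 58.0]
grip_width: 0.0005
grip_force: 29.0
```

Emit:
{"method": "servo_tool", "body": {
  "rows": [1,0,0,-0.001,0,1,0,0,0,0]
}}

```text
time: 14.4
position: [0.532, 0.0783, 0.0753]
tool_rot: [0.22, 0.976, 0.0, 0.002]
ft_force: [-3.4, 1.7, 22.9]
grip_width: 0.0004
grip_force: 11.2
```

```bash
python3 - <<'E'
from h import *
for k in range(2):print(peg("scene"),peg("side"))
o=robot.get_obs();print(o["time"],o["position"],o["ft_force"])
E
```

```text
(14.4, 33.09737370736308, [0.664, 0.117, 0.095]) (14.5, 31.04598938484988, [0.658, 0.109, 0.099])
(14.6, 32.47988400490697, [0.661, 0.114, 0.097]) (14.7, 31.875798945229985, [0.656, 0.11, 0.098])
14.8 [0.53203754 0.07835044 0.0752909 ] [-3.45415214  0.89702382 22.46057769]
```

Emit:
{"method": "servo_tool", "body": {
  "rows": [1,0,0,-0.001,0,1,0,0,0,0]
}}

```text
time: 14.97
position: [0.532, 0.0782, 0.0753]
tool_rot: [0.22, 0.976, 0.0, 0.002]
ft_force: [-2.4, 1.0, 15.0]
grip_width: 0.0009
grip_force: 7.7
```

Emit:
{"method": "servo_tool", "body": {
  "rows": [1,0,0,-0.02,0,1,0,0,-0.035,0,1,0,0,-0.035,0,1,0,0,-0.02,0,1,0,0,0,0]
}}

```text
time: 15.38
position: [0.5338, 0.0781, 0.1876]
tool_rot: [0.22, 0.976, 0.001, 0.005]
ft_force: [0.1, 0.3, 0.7]
grip_width: 0.0005
grip_force: 0.0
```

```bash
python3 - <<'E'
from h import *
for k in range(4):print(peg("scene"),peg("side"))
p=robot.camera("scene");cv2.imwrite("pics/end.png",cv2.cvtColor(p["pixels"],cv2.COLOR_RGB2BGR))
o=robot.get_obs();print(o["time"],o["position"],o["ft_force"])
E
```

```text
(15.3833, 34.55835813763487, [0.659, 0.117, 0.094]) (15.4833, 32.030998844920724, [0.656, 0.11, 0.096])
(15.5833, 32.265486839257335, [0.661, 0.114, 0.098]) (15.6833, 32.91983313899875, [0.657, 0.113, 0.097])
(15.7833, 31.757223190359582, [0.663, 0.114, 0.096]) (15.8833, 33.221263895024, [0.655, 0.112, 0.096])
(15.9833, 33.276386775760415, [0.66, 0.115, 0.098]) (16.0833, 33.093435630925114, [0.654, 0.111, 0.094])
16.2333 [0.53065026 0.07814289 0.18356733] [ 0.08057608 -0.11228936 -0.8701777 ]
```

View pics/end.png

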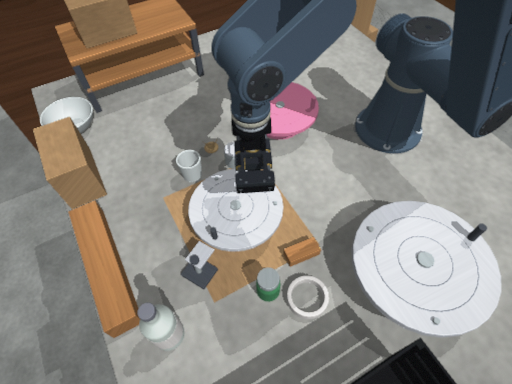

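The picture shows the peg (212,232) at rest in front of the tongue (198,250). The fingers are clear above the disc, and the bystanders are where they were. The peg is about 3° (6 mm) off the tongue's middle, well inside the 22 mm allowed.

```bash
python3 -c "
from h import *
print(peg('scene'));print(robot.hand_in())"
```

```text
(16.2333, 30.112746415551914, [0.663, 0.11, 0.074])
the job is handed in; nothing more can be done
None
```

The job is handed in: the wheel ran freely for more than two turns, was braked with a fingertip and stopped with its peg about 6 mm by camera from the tongue's middle (22 mm allowed), with the arm clear; the hand-in returned no verdict.

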